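Locate a base plate on the pins and end stop, then clamp it

TASK

Set up the loose steel base plate for drilling: slide it flat over the fixture plate until you feel its long edge bear squarely on both locating pins, then slide it along the pins until you feel its end bear on the end stop, pressing firmly enough to feel the contact but never ramming it. With the plate still home on all three, push the toggle clamp's handle fully down so that the clamp holds the plate. Leave the square, the hammer and the stack of discs where they are.

Things in the scene. Friction and masses are not known exactly. Their poses are not given: they have to be found in the camera images.
- fixture: Aluminium fixture plate fixed to the bench, 350 x 350 x 15 mm, 50 mm grid of 16 mm holes (looks only). Origin at the centre of its underside, so its top is 15 mm above. Its x axis runs along the line of the two pins towards the end stop, its y axis from the work area towards the pins and the clamp behind them, z up.
- plate: Loose base plate: steel slab 120 (its x) x 96 (its y) x 10 mm, 0.7 to 1 kg, scribed cross on top, too wide to grip. Origin at the centre of its underside. Starts flat on the fixture plate, skewed up to 0.3 rad. Home: origin at y = -31 mm in the fixture's frame, 60 mm to the -x side of the stop's origin, x axes parallel. Sliding takes 3 to 10 N; the force rises sharply at a pin or the stop.
- pin_near: Fixed steel locating pin, 16 mm diameter, standing 22 mm above the fixture plate's top. Origin at the foot of its axis, on the top, at x = -25, y = 25 mm in the fixture plate's frame. The plate's long edge (+y side) must bear on it.
- pin_far: The second, equal pin, at x = +25, y = 25 mm in the fixture plate's frame.
- stop: End stop: steel block bolted down by a slotted foot, set differently along the fixture's x each time. Contact face 40 mm wide, 24 mm high, looking to fixture -x. Origin at the foot of that face, mid-width, on the fixture plate's top, at y = -31 mm in the fixture's frame; axes as the fixture's. The plate's +x end must bear on it.
- clamp_handle (a joint): Toggle clamp handle, hinged about the fixture's x direction; value = angle swung down from open. 0 = open: handle up, 69 degrees above level, leaning to fixture +y, clamp arm raised. 1.2 rad = closed: handle level, pointing to +y. Stays where left; 3 to 6 N at the grip moves it. Swinging it down lowers the arm past the far pin; the last 0.2 rad presses the foot on the plate.
- handle_hinge (a point): The handle's hinge axis, 42 mm above the fixture plate's top, at x = 35, y = 83 mm in the fixture's frame.
- handle_end (a point): Middle of the free end of the handle's black round grip (20 mm diameter, from 30 to 100 mm from the hinge); 150 mm above the bench when open. The raised clamp arm stands on the handle's plate side, up to 125 mm above the bench and some 30 mm from the handle; above it there is room to reach the handle.
- clamp_tip: Rubber foot on the end of the clamp arm, 18 mm wide, sprung, which comes down on the plate at x = 35, y = -8 mm in the fixture's frame and presses with about 5 N when the clamp is closed. Origin at the foot's upper end.
- square: Bystander: try square lying on the bench, wooden stock 110 mm, steel blade 150 mm. Origin under the middle of the stock.
- hammer: Bystander: hammer lying on the bench.
- discs: Bystander: stack of grinding discs, 115 mm across and 18 mm high. Origin under its centre.
Not all that is in view belongs to the job. There is more than one size of the plate; the one meant has the size given above.

How it is judged (in metres and radians):
On the way, in this order (a step that is already met when the one before it is completed fails the run):
1. the plate lies square along both locating pins (within 2 mm, 0.025 rad) and is pressed against them (over 1.5 N on one or the other) (y of plate in the frame of fixture between -0.033 and -0.027 m and angle between the x axis of plate and the x axis of fixture, either way round below 0.025 rad and z of plate in the frame of fixture below 0.018 m and contact force between any of pin_near, pin_far and plate above 1.5 N), for 0.1 s.
2. lying along the pins (within 2 mm, square to 0.025 rad) the plate is pressed against the end stop (over 1.5 N) (y of plate in the frame of fixture between -0.033 and -0.027 m and angle between the x axis of plate and the x axis of fixture, either way round below 0.025 rad and z of plate in the frame of fixture below 0.018 m and x of plate in the frame of stop above -0.062 m and contact force between stop and plate above 1.5 N), for 0.1 s.
3. the clamp is closed on the plate (y of plate in the frame of fixture between -0.033 and -0.027 m and angle between the x axis of plate and the x axis of fixture, either way round below 0.025 rad and z of plate in the frame of fixture below 0.018 m and x of plate in the frame of stop above -0.062 m and value of joint clamp_handle above 1.1 rad and contact force between clamp_tip and plate above 3 N), for 0.2 s.
At the end, for the whole second after the job is handed in: The plate lies still and flat within 2 mm of touching both pins and the end stop, square to the pins within 0.025 rad; the clamp handle is down (over 1.1 of 1.2 rad) and the clamp's foot presses on the plate with over 3 N (all of step 3 and linear speed of plate below 0.01 m/s).
It fails at once if the plate is rammed against a pin or the end stop (over 50 N) (contact force between any of pin_near, pin_far, stop and plate above 50 N).
It fails at once if the square, the hammer or the discs are moved more than 15 mm (distance of any of square, hammer, discs from where it was at the start of the episode above 0.015 m).
It also fails if it takes over 72 s, if anything falls off the work surface, if the arm or the gripper's body presses on something with over 40 N, if the wrist force passes 120 N, or if a joint passes its speed limit or range.

ROBOT

A 6-joint arm with a two-finger parallel gripper is mounted at the origin on the work surface. World frame = base frame: x ahead of the robot, y to its left, z up, the work surface at z = 0. Lengths are in mm, angles in rad, forces in N, time in s.
With the tool pointing down it reaches from about 350 to 875 mm from the base axis. Payload 4.2 kg.
Tool frame: the origin (TCP) lies midway between the tips of the shut fingers; the grasp point (between the pads) lies 19 mm behind it (arm.tcp_to_grasp is the distance from the TCP to the grasp point, in mm); z points along the fingers, y is the line along which they close (so a half turn about z gives the same grasp; the last joint's range is limited). The gripper opens to 85 mm and grips with 20 to 120 N. Pads are 22 mm wide; open, the fingers measure 114 mm over their backs; the gripper's body (76 mm by 85 mm) begins 54 mm behind the grasp point. The pads swing forward as they close: fully open they stand 13 mm farther back than shut.
Start: joints at [1.461, 0.385, 0.008, 0, -1.194, -0.259], TCP at [225.277, 582.966, 231.312] pointing down, gripper open.
Joint ranges: [-3.14, 3.14], [-1.21, 2.06], [-1.07, 1.41], [-3.16, 2.05], [-2.99, -0.16], [-3.1, 3.1]. Speed limits (rad/s): [2.79, 2.79, 3.14, 3.14, 3.14, 3.14].

INTERFACE

Orientations are given as a unit quaternion [x, y, z, w].
In Python, from bench import arm, imaging, job, models gives the robot as it stands.
- The arm moves only by the tool arm_command, never from a script. Its argument "rows" is a list of rows, each an object with "grip": the opening, from 0 (shut) to 1 (fully open); "linear": the shift along the tool's x, y, z in mm, a list of three; "rot": the turn, a rotation vector about the tool's x, y, z in rad, a list of three. In form: [{"grip": grip, "linear": [tx, ty, tz], "rot": [rx, ry, rz]}, ...]. A call has 1 to 10 rows; each row is the pose to reach, as a shift and turn from the pose commanded when the call began, along the tool's axes at that moment; what a row does not reach only later rows make up. A row lasts 1/8 s, in which the tool goes at most 62.5 mm and 10.7 degrees, less where a joint would pass 70% of its speed; a pose out of reach is approached as far as the arm can. A call with a gripper value outside its range is refused whole. The fingers move at their own pace and stop on an object; the grip force is fixed at half the most. Time passes only in rows, so rows that repeat a pose let the fingers close. It gives the time, the measured TCP pose, the force, the opening and the grip force at its end, in the units of the state.
- arm.read_state(): the state, without advancing time (a new reading comes with each control period).
- imaging.get_image(name): name is "side" or "top" or "wrist"; returns a dict with "frame" (420x560x3 uint8, red, green, blue), "fx", "fy", "cx", "cy" (pixels), "extrinsics" (4x4, takes a point from world to camera coordinates); the wrist camera has in their place "T_tool_cam" (4x4, takes a point from camera to tool coordinates, whose origin is the TCP and whose axes are the flange's). Camera axes: x right, y down, z forward; pixel columns grow to the right and rows downward; lengths in mm; the calibration is good to about 2 mm. The wrist camera is an equidistant fisheye: a pixel r from the principal point sees the ray r / f radians off the axis. A picture is of the moment at which its call begins: read the wrist's pose just before it. There is no depth.
- job.job_done(): hands the job in; it is judged then, once.
Trained networks look in a picture, given as the dict that the camera call returned (one of the last four; its "shot" number tells which), for a name from the list of things; names that differ only in an ending like _2 or _b are one class to them, and where a whole thing is asked for, a point or a joint stands for the part that bears it (a point fixed in the world has none). Each returns a list of dicts, best first, with "score" (0 to 1); they miss things now and then, are a little off and sometimes report something else, mostly with a low value. They report only what shows in the picture. A call takes as long as a camera call. They do not tell look-alikes from the thing itself.
- models.spot_in(picture, query): "rect" ([left, top, right, bottom] in pixels, round what is visible of it).
- models.tip_of(picture, query): "pixel" ([column, row] in pixels: a listed point, or the origin of a listed thing).
The state is a dict: "clock": time; "joints": joint angles; "joint_vel": joint speeds; "joint_efforts": joint torques, N m; "position": TCP position; "ee_rot": TCP orientation; "contact_force": force on the tool from outside, world axes, zero at the start; "wrist_torque": the same for the moment, N m; "gripper_width": finger opening in mm; "grasp_force": force on a finger pad.
Only numpy, scipy, OpenCV 4.12 (cv2) and the standard library are available. Lean on these libraries where they do the work, as an engineer would, in place of code of your own. Each camera call takes 0.05 s, during which the arm holds its last target. There are 200 camera calls.

## Working session

There is one attempt and no reset: what is moved stays moved. The work goes in short steps, Python scripts to look and compute and a tool call to move; the robot and the scene stay as the last step left them, time stands still between calls to the robot, and variables do not carry over. Pictures are saved under pics/ and viewed, at most 10 in all, crops included, and the job is handed in when it is done.

Besides the shell and the picture viewer there is one more tool, called by a JSON object that holds its "method" and its "body", one argument or row to a line. arm_command: Moves the arm, as the interface text tells. Its arguments: {"type":"object","properties":{"rows":{"type":"array"}},"required":["rows"]}

```bash
ls; mkdir -p pics; python3 - <<'E'
from bench import arm, imaging, job, models
import cv2, numpy as np
s=arm.read_state(); print({k:np.round(v,3).tolist() for k,v in s.items()})
for n in ("top","side"):
    p=imaging.get_image(n); cv2.imwrite(f"pics/{n}0.png",p["frame"][:,:,::-1])
    print(n,p["fx"],p["cx"],p["cy"],np.round(p["extrinsics"],3).tolist())
    for q in ("fixture","plate","pin_near","pin_far","stop","handle_end","clamp_tip"):
        print(q,[(round(d["score"],2),np.round(d["pixel"]).tolist()) for d in models.tip_of(p,q)[:4]])
E
```

```text
pics
{'clock': 0.0, 'joints': [1.461, 0.386, 0.007, -0.0, -1.194, -0.259], 'joint_vel': [0.001, -0.001, 0.0, -0.0, -0.002, -0.0], 'joint_efforts': [0.001, -39.229, 18.84, 4.186, -0.005, 0.0], 'position': [225.074, 582.436, 230.231], 'ee_rot': [0.983, -0.183, -0.0, 0.001], 'contact_force': [0.45, 1.126, 0.666], 'wrist_torque': [0.019, -0.077, -0.018], 'grasp_force': 0.0, 'gripper_width': 85.551}
top 432.87418771271695 272.3135620006016 211.93463885407053 [[0.028, -1.0, -0.013, 0.754], [-0.985, -0.026, -0.168, 474.493], [0.168, 0.017, -0.986, 1190.232], [0.0, 0.0, 0.0, 1.0]]
fixture [(0.87, [279.0, 179.0])]
plate [(0.95, [297.0, 186.0]), (0.73, [265.0, 155.0]), (0.73, [421.0, 178.0]), (0.71, [168.0, 308.0])]
pin_near [(0.38, [267.0, 184.0])]
pin_far [(0.55, [272.0, 172.0])]
stop [(0.5, [292.0, 155.0]), (0.17, [270.0, 170.0])]
handle_end [(0.59, [233.0, 143.0])]
clamp_tip [(0.5, [266.0, 158.0])]
side 455.37723343929775 280.13783161118323 218.9290902313728 [[0.954, -0.298, 0.02, -423.087], [-0.184, -0.639, -0.747, 163.049], [0.235, 0.71, -0.664, 1173.848], [0.0, 0.0, 0.0, 1.0]]
fixture [(0.96, [326.0, 237.0]), (0.27, [403.0, 359.0])]
plate [(0.94, [243.0, 313.0]), (0.79, [322.0, 250.0]), (0.71, [178.0, 202.0])]
pin_near [(0.65, [401.0, 358.0]), (0.45, [318.0, 229.0])]
pin_far [(0.47, [332.0, 222.0])]
stop [(0.73, [354.0, 237.0])]
handle_end [(0.54, [333.0, 171.0])]
clamp_tip [(0.59, [338.0, 196.0])]
```

```bash
python3 - <<'E'
import cv2, numpy as np
a=cv2.imread("pics/top0.png");b=cv2.imread("pics/side0.png")
cv2.imwrite("pics/t1.png",cv2.resize(a[90:300,140:420],None,fx=2.8,fy=2.8,interpolation=cv2.INTER_CUBIC))
cv2.imwrite("pics/s1.png",cv2.resize(b[130:340,190:470],None,fx=2.8,fy=2.8,interpolation=cv2.INTER_CUBIC))
E
```

```text
(no output)
```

View pics/t1.png

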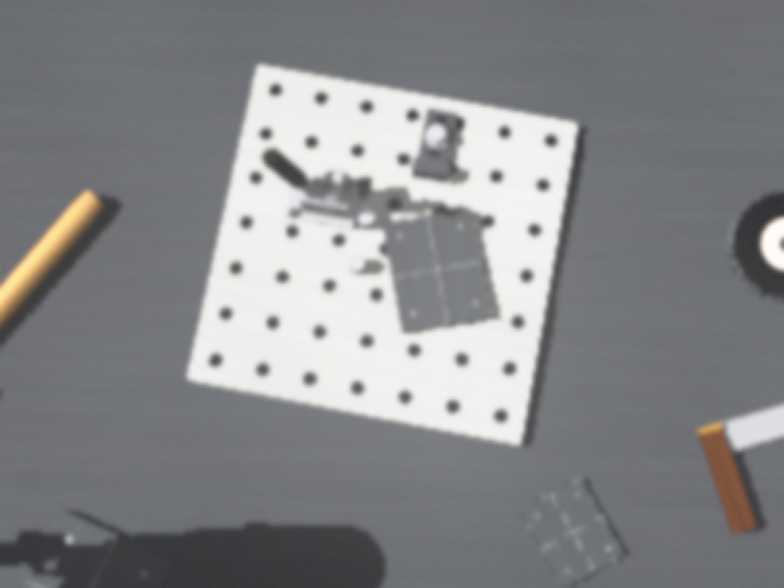

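View pics/s1.png

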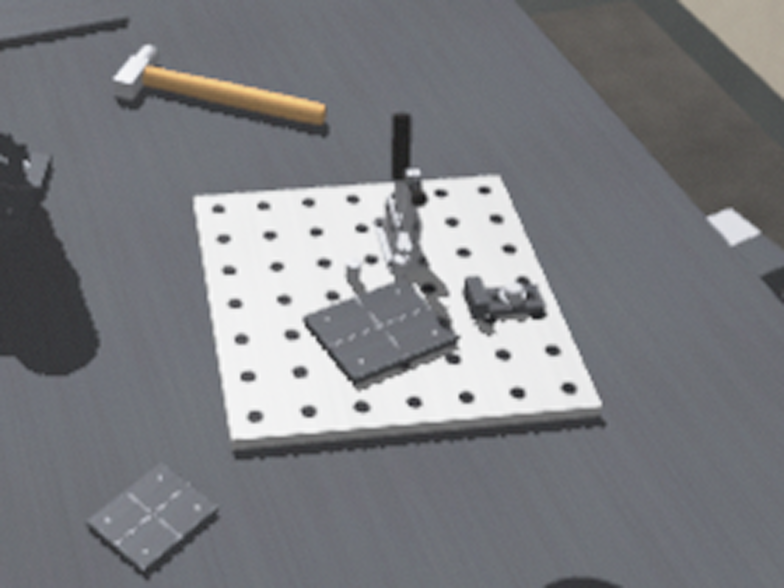

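The top crop shows the fixture with corners at about (258,65), (578,122), (523,444) and (190,380). The skewed plate is centred near (440,268), the stop at (438,145), the near pin at (358,265) and the clamp handle at (285,168). The small plate at (578,530) is the look-alike. The side crop agrees with this.

```bash
cat > h.py <<'E'
from bench import arm, imaging, job, models
import cv2, numpy as np
from scipy.spatial.transform import Rotation as R
def plane(p,px,z):
    E=np.array(p["extrinsics"]); px=np.atleast_2d(px).astype(float)
    d=np.c_[(px[:,0]-p["cx"])/p["fx"],(px[:,1]-p["cy"])/p["fy"],np.ones(len(px))]@E[:3,:3]
    c=-E[:3,:3].T@E[:3,3]
    return (c+d*((z-c[2])/d[:,2])[:,None])
def proj(p,w):
    E=np.array(p["extrinsics"]); c=np.atleast_2d(w)@E[:3,:3].T+E[:3,3]
    return np.c_[c[:,0]/c[:,2]*p["fx"]+p["cx"],c[:,1]/c[:,2]*p["fy"]+p["cy"]]
def quad(mask):
    cs,_=cv2.findContours(mask,cv2.RETR_EXTERNAL,cv2.CHAIN_APPROX_NONE)
    c=cv2.convexHull(max(cs,key=cv2.contourArea))
    return cv2.approxPolyDP(c,0.04*cv2.arcLength(c,True),True)[:,0]
def tri(pa,a,pb,b):
    # triangulate from two fixed cameras
    K=lambda p:np.array([[p["fx"],0,p["cx"]],[0,p["fy"],p["cy"]],[0,0,1]])@np.array(p["extrinsics"])[:3]
    X=cv2.triangulatePoints(K(pa),K(pb),np.array(a,float),np.array(b,float))[:,0]; return X[:3]/X[3]
def w2f(F,w): # F=(cx,cy,ang) 
    c,s=np.cos(F[2]),np.sin(F[2]); d=np.atleast_2d(w)[:,:2]-F[:2]; return np.c_[d[:,0]*c+d[:,1]*s,-d[:,0]*s+d[:,1]*c]
def f2w(F,f):
    c,s=np.cos(F[2]),np.sin(F[2]); f=np.atleast_2d(f); return np.c_[F[0]+f[:,0]*c-f[:,1]*s,F[1]+f[:,0]*s+f[:,1]*c]
E
python3 - <<'E'
from h import *
P={n:imaging.get_image(n) for n in("top","side")}
Fs={}
for n,p in P.items():
    g=cv2.cvtColor(p["frame"],cv2.COLOR_RGB2GRAY); hsv=cv2.cvtColor(p["frame"],cv2.COLOR_RGB2HSV)
    m=((g>190)&(hsv[...,1]<40)).astype(np.uint8)*255
    m[:90]=0;m[:, :195 if n=="top" else 250]=0; m[:, 352 if n=="top" else 420:]=0
    q=quad(m); w=plane(p,q,15)
    c=w[:,:2].mean(0)
    e=[np.linalg.norm(w[i]-w[i-1]) for i in range(len(w))]
    angs=[]
    for i in range(len(w)):
        d=w[i]-w[i-1]; a=np.arctan2(d[1],d[0]); angs.append((a+.21+np.pi/4)%(np.pi/2)-np.pi/4-.21)
    print(n,q.tolist(),c.round(1),np.round(e),np.round(angs,3)); Fs[n]=np.r_[c,np.mean(angs)]
F=(Fs["top"]+Fs["side"])/2; print(F)
# plate corners seen
def ref(n,pts,off): return np.array(pts)/2.8+off
t=ref("top",[(385,218),(483,213),(500,317),(404,333)],(140,90)); s=ref("s",[(305,320),(405,283),(458,338),(360,384)],(190,130))
for n,q in(("top",t),("side",s)):
    w=plane(P[n],q,25); print(n,"plate f",w2f(Fs[n],w).round(1).tolist(),w2f(Fs[n],w).mean(0))
def best(p,q,near=None):
    r=models.tip_of(p,q); return [ (round(d["score"],2),d["pixel"]) for d in r[:3]]
for q in("stop","pin_near","pin_far","handle_end","plate","clamp_tip","fixture"):
    a,b=best(P["top"],q),best(P["side"],q)
    for sa,x in a[:2]:
        for sb,y in b[:2]:
            X=tri(P["top"],x,P["side"],y)
            print(q,sa,sb,X.round(1),"f",w2f(F,X).round(1))
E
```

```text
top [[233, 113], [345, 134], [324, 248], [207, 224]] [578.8   2.8] [346. 343. 347. 344.] [-0.176 -0.171 -0.173 -0.176]
side [[368, 193], [404, 274], [272, 285], [260, 200]] [580.6   3.6] [345. 344. 348. 343.] [-0.176 -0.17  -0.178 -0.18 ]
[ 5.79699897e+02  3.17454275e+00 -1.75118829e-01]
top plate f [[29.0, 4.8], [54.5, -94.5], [-50.8, -132.2], [-86.9, -38.6]] [-13.55171534 -65.13190538]
side plate f [[-84.9, -43.4], [24.9, -1.5], [59.5, -83.8], [-46.9, -132.8]] [-11.84311684 -65.35373268]
stop 0.73 0.68 [644.9 -42.   26.4] f [[ 72.1 -33.1]]
stop 0.62 0.68 [ 495.9 -311.5  320.6] f [[ -27.7 -324.4]]
pin_far 0.58 0.44 [604.5  17.7  27.8] f [[21.9 18.6]]
handle_end 0.75 0.68 [639.4 118.  144.2] f [[ 38.8 123.5]]
handle_end 0.75 0.44 [670.9 136.2  10. ] f [[ 66.6 146.8]]
plate 0.84 0.94 [ 327.2 -135.1  499. ] f [[-224.6 -180.1]]
plate 0.84 0.78 [ 522.9   10.  -383.9] f [[-57.1  -3.2]]
plate 0.8 0.94 [195.7 297.8   2.5] f [[-429.5  223.2]]
plate 0.8 0.78 [  307.    637.9 -1182.8] f [[-379.1  577.5]]
clamp_tip 0.61 0.6 [614.8  29.  122.5] f [[30.  31.5]]
clamp_tip 0.44 0.6 [ 390.9 -278.6  414.5] f [[-136.8 -310.4]]
fixture 0.98 0.67 [582.2   5.4  -4.1] f [[2.  2.6]]
```

```bash
cat >> h.py <<'E'
F=np.array([580.5,4.,-0.175])
def go(f,z,yawf):
    """tool-frame shift and turn to fixture point f, world z, tool x at yawf from fixture x"""
    s=arm.read_state(); r=R.from_quat(s["ee_rot"]); t=np.r_[f2w(F,f)[0],z]
    y=F[2]+yawf; rt=R.from_quat([np.cos(y/2),np.sin(y/2),0,0])
    print("t",round(s["clock"],2),"f now",w2f(F,s["position"]).round(1),round(s["position"][2],1),"force",np.round(s["contact_force"],1))
    print("lin",r.inv().apply(t-s["position"]).round(1).tolist(),"rot",(r.inv()*rt).as_rotvec().round(3).tolist(),"target",t.round(1))
E
python3 -c "
from h import *
go((-14,-165),120,-np.pi/2)"
```

```text
t 1.6 f now [[-450.6  508.3]] 231.3 force [-0.4  1.   0.2]
lin [558.1, 576.6, 111.3] rot [0.0, -0.0, 1.377] target [ 538. -156.  120.]
```

{"method": "arm_command", "body": {
  "rows": [
    {"grip":0.65,"linear":[40,40,0],"rot":[0,0,0.1]},
    {"grip":0.65,"linear":[80,82,0],"rot":[0,0,0.2]},
    {"grip":0.65,"linear":[120,124,0],"rot":[0,0,0.3]},
    {"grip":0.65,"linear":[160,165,0],"rot":[0,0,0.4]},
    {"grip":0.65,"linear":[200,206,0],"rot":[0,0,0.5]},
    {"grip":0.65,"linear":[240,248,0],"rot":[0,0,0.6]},
    {"grip":0.65,"linear":[280,289,0],"rot":[0,0,0.7]},
    {"grip":0.65,"linear":[320,330,0],"rot":[0,0,0.8]},
    {"grip":0.65,"linear":[360,372,0],"rot":[0,0,0.9]},
    {"grip":0.65,"linear":[400,413,0],"rot":[0,0,1.0]}
  ]
}}

```text
clock: 2.85
position: [450.1, 51.8, 231.9]
ee_rot: [0.774, -0.633, 0.0, -0.001]
contact_force: [0.8, 0.3, 0.8]
gripper_width: 55.6
grasp_force: 0.0
```

```bash
python3 -c "
from h import *
go((-14,-165),120,-np.pi/2)"
```

```text
t 2.85 f now [[-136.8   24.3]] 231.9 force [0.8 0.3 0.8]
lin [221.1, -44.9, 111.9] rot [-0.001, 0.001, 0.374] target [ 538. -156.  120.]
```

{"method": "arm_command", "body": {
  "rows": [
    {"grip":0.65,"linear":[50,-11,0],"rot":[0,0,0.1]},
    {"grip":0.65,"linear":[100,-22,0],"rot":[0,0,0.2]},
    {"grip":0.65,"linear":[150,-33,0],"rot":[0,0,0.3]},
    {"grip":0.65,"linear":[200,-42,0],"rot":[0,0,0.374]},
    {"grip":0.65,"linear":[221,-45,30],"rot":[0,0,0.374]},
    {"grip":0.65,"linear":[221,-45,80],"rot":[0,0,0.374]},
    {"grip":0.65,"linear":[221,-45,112],"rot":[0,0,0.374]},
    {"grip":0.65,"linear":[221,-45,112],"rot":[0,0,0.374]}
  ]
}}

```text
clock: 3.85
position: [536.1, -154.1, 116.9]
ee_rot: [-0.644, 0.765, 0.002, -0.002]
contact_force: [0.3, -0.1, 0.1]
gripper_width: 55.6
grasp_force: 0.0
```

```bash
python3 - <<'E'
from h import *
go((-14,-165),12.5,-np.pi/2)
p=imaging.get_image("wrist"); print({k:np.round(v,2).tolist() if k!="frame" else 0 for k,v in p.items()})
cv2.imwrite("pics/w1.png",cv2.resize(p["frame"][:,:,::-1],None,fx=1.4,fy=1.4))
for q in("plate","stop","pin_near","pin_far"): print(q,[(round(d["score"],2),np.round(d["pixel"]).tolist()) for d in models.tip_of(p,q)[:3]])
E
```

```text
t 3.85 f now [[ -16.2 -163.4]] 116.9 force [ 0.3 -0.1  0.1]
lin [1.5, -2.8, 104.4] rot [0.006, -0.001, 0.002] target [ 538.  -156.    12.5]
{'frame': 0, 'fx': 325.19, 'fy': 325.19, 'cx': 279.39, 'cy': 206.01, 'T_tool_cam': [[0.0, -0.96, -0.27, 69.91], [1.0, 0.0, 0.0, -0.44], [-0.0, -0.27, 0.96, -141.58], [0.0, 0.0, 0.0, 1.0]], 'shot': 5}
plate [(0.63, [520.0, 118.0]), (0.58, [275.0, 316.0])]
stop []
pin_near []
pin_far []
```

View pics/w1.png

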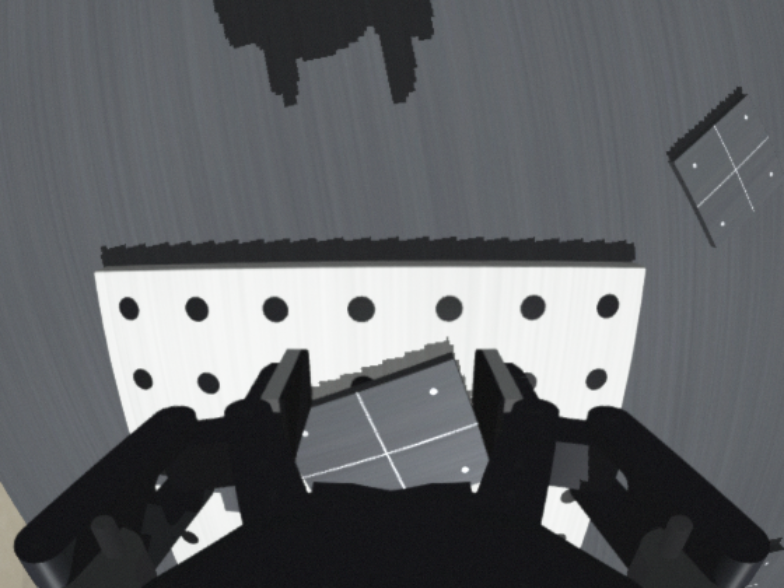

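The wrist view shows the plate's lower (-y) corner at about (452,358) and its near edge running to (312,403), which gives the corner position.

```bash
cat >> h.py <<'E'
def wplane(p,px,z,s):
    px=np.atleast_2d(px)-[p["cx"],p["cy"]]; r=np.hypot(*px.T); th=r/p["fx"]
    d=np.c_[px*(np.sin(th)/r)[:,None],np.cos(th)]; T=np.array(p["T_tool_cam"]); Q=R.from_quat(s["ee_rot"])
    d=Q.apply(d@T[:3,:3].T); c=Q.apply(T[:3,3])+s["position"]
    return c+d*((z-c[2])/d[:,2])[:,None]
E
python3 - <<'E'
from h import *
s=arm.read_state();p=imaging.get_image("wrist")
w=w2f(F,wplane(p,np.array([(452,358),(312,403),(486,443)])/1.4,25,s)); print("plate",w.round(1)); d=w[0]-w[1]; print(np.arctan2(*(w[1]-w[0])[::-1]))
print("fixture edge",w2f(F,wplane(p,np.array([(95,272),(644,269)])/1.4,15,s)).round(1))
E
```

```text
plate [[ -47.7 -123.4]
 [  35.2  -92.5]
 [ -73.4  -62.6]]
0.35701856693749673
fixture edge [[ 182.  -172.4]
 [-169.9 -175.4]]
```

{"method": "arm_command", "body": {
  "rows": [
    {"grip":0.65,"linear":[1.5,-4,35],"rot":[0.004,0,0.002]},
    {"grip":0.65,"linear":[1.5,-4,70],"rot":[0.004,0,0.002]},
    {"grip":0.65,"linear":[1.5,-4,95],"rot":[0.004,0,0.002]},
    {"grip":0.65,"linear":[1.5,-4,104],"rot":[0.004,0,0.002]},
    {"grip":0.65,"linear":[1.5,-4,104],"rot":[0.004,0,0.002]},
    {"grip":0.65,"linear":[1.5,-4,104],"rot":[0.004,0,0.002]}
  ]
}}

```text
clock: 4.9
position: [542.7, -156.1, 16.7]
ee_rot: [-0.643, 0.766, -0.003, 0.002]
contact_force: [-0.2, 0.2, -0.0]
gripper_width: 55.5
grasp_force: 0.0
```

```bash
python3 -c "
from h import *
go((-12,-90),12.5,-np.pi/2)"
```

```text
t 4.9 f now [[  -9.3 -164.3]] 16.7 force [-0.2  0.2 -0. ]
lin [-74.3, 2.6, 4.2] rot [-0.007, 0.0, 0.001] target [553.  -82.5  12.5]
```

{"method": "arm_command", "body": {
  "rows": [
    {"grip":0.65,"linear":[-5,2,2],"rot":[-0.004,0,0]},
    {"grip":0.65,"linear":[-10,2.5,3],"rot":[-0.004,0,0]},
    {"grip":0.65,"linear":[-15,2.5,3],"rot":[-0.004,0,0]},
    {"grip":0.65,"linear":[-20,2.5,3],"rot":[-0.004,0,0]},
    {"grip":0.65,"linear":[-25,2.5,3],"rot":[-0.004,0,0]},
    {"grip":0.65,"linear":[-30,2.5,3],"rot":[-0.004,0,0]},
    {"grip":0.65,"linear":[-34,2.5,3],"rot":[-0.004,0,0]},
    {"grip":0.65,"linear":[-38,2.5,3],"rot":[-0.004,0,0]}
  ]
}}

```text
clock: 5.9
position: [543.7, -119.1, 12.0]
ee_rot: [-0.643, 0.766, 0.001, -0.002]
contact_force: [-2.6, -5.4, 1.6]
gripper_width: 55.6
grasp_force: 2.7
```

```bash
python3 - <<'E'
from h import *
go((-12,-90),12.5,-np.pi/2)
s=arm.read_state();p=imaging.get_image("wrist")
cv2.imwrite("pics/w2.png",cv2.resize(p["frame"][200:,:,::-1],None,fx=1.4,fy=1.4))
E
```

```text
t 5.9 f now [[ -14.8 -127.7]] 12.0 force [-2.6 -5.4  1.6]
lin [-37.6, -2.8, -0.6] rot [0.004, -0.002, 0.001] target [553.  -82.5  12.5]
```

View pics/w2.png

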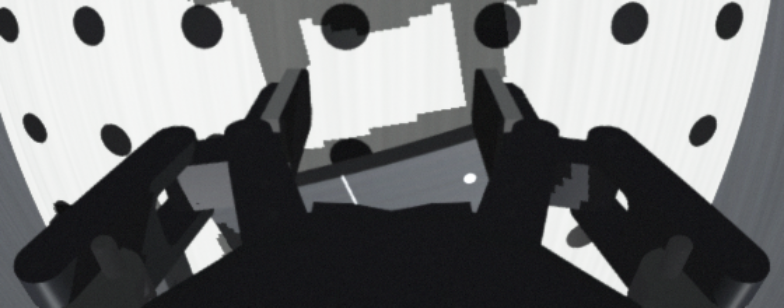

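The wrist view shows the right finger bearing on the plate's edge near the corner (475,125). The plate is sliding at about 6 N.

{"method": "arm_command", "body": {
  "rows": [
    {"grip":0.65,"linear":[-4,0,0],"rot":[0,0,0]},
    {"grip":0.65,"linear":[-8,0,0],"rot":[0,0,0]},
    {"grip":0.65,"linear":[-12,0,0],"rot":[0,0,0]},
    {"grip":0.65,"linear":[-15,0,0],"rot":[0,0,0]},
    {"grip":0.65,"linear":[-18,0,0],"rot":[0,0,0]},
    {"grip":0.65,"linear":[-21,0,0],"rot":[0,0,0]},
    {"grip":0.65,"linear":[-24,0,0],"rot":[0,0,0]}
  ]
}}

```text
clock: 6.82
position: [544.9, -96.9, 11.7]
ee_rot: [-0.643, 0.766, 0.003, -0.005]
contact_force: [-7.1, -10.3, 5.4]
gripper_width: 55.6
grasp_force: 5.5
```

```bash
python3 - <<'E'
from h import *
go((-12,-90),12.5,-np.pi/2)
p=imaging.get_image("top"); cv2.imwrite("pics/t2.png",cv2.resize(p["frame"][100:260,190:360,::-1],None,fx=3.5,fy=3.5,interpolation=cv2.INTER_CUBIC))
p=imaging.get_image("side"); cv2.imwrite("pics/s2.png",p["frame"][:,:,::-1])
E
```

```text
t 6.83 f now [[ -17.5 -105.6]] 11.7 force [ -7.1 -10.3   5.4]
lin [-15.6, -5.5, -0.9] rot [0.011, -0.005, 0.002] target [553.  -82.5  12.5]
```

View pics/t2.png

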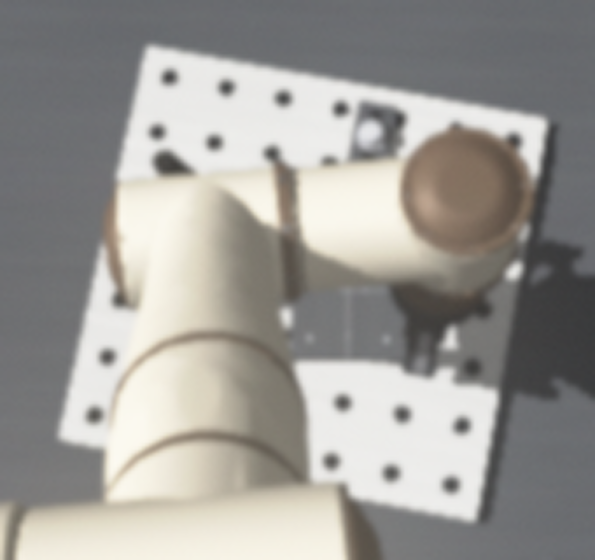

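```bash
python3 - <<'E'
from h import *
b=cv2.imread("pics/s2.png"); cv2.imwrite("pics/s3.png",cv2.resize(b[165:300,240:420],None,fx=4.2,fy=4.2,interpolation=cv2.INTER_CUBIC))
p=imaging.get_image("top"); q=np.array([(290,360),(404,358),(348,290),(352,360)])/3.5+[190,100]
print(w2f(F,plane(p,q,25)).round(1).tolist())
E
```

```text
[[-77.4, -4.4], [-57.0, -96.2], [-9.8, -39.7], [-67.2, -54.5]]
```

View pics/s3.png

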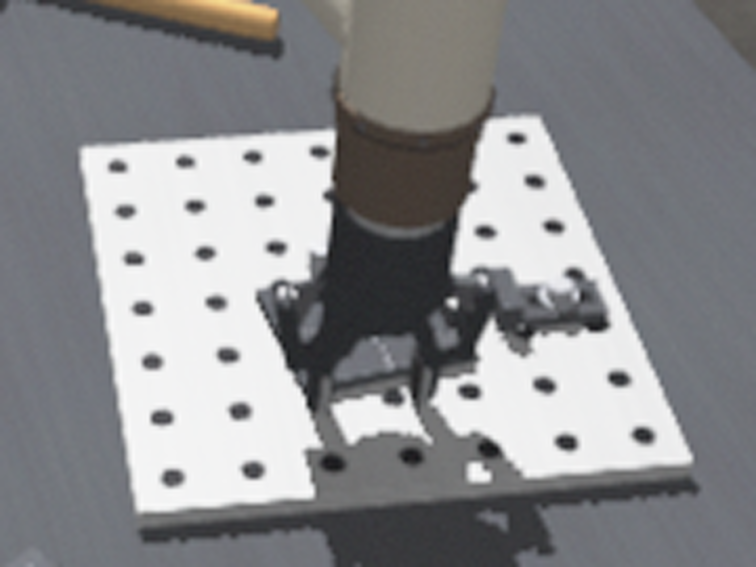

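The side crop shows the plate still skewed about 0.2 rad and already on the far pin. The right (-x) finger is turning it, and it is clear of the stop. I'll keep pushing gently.

{"method": "arm_command", "body": {
  "rows": [
    {"grip":0.65,"linear":[-2,0,-0.5],"rot":[0,0,0]},
    {"grip":0.65,"linear":[-4,0,-0.5],"rot":[0,0,0]},
    {"grip":0.65,"linear":[-6,0,-0.5],"rot":[0,0,0]},
    {"grip":0.65,"linear":[-8,0,-0.5],"rot":[0,0,0]}
  ]
}}

```text
clock: 7.48
position: [543.8, -89.9, 11.6]
ee_rot: [-0.643, 0.766, 0.004, -0.008]
contact_force: [-10.2, -12.8, 6.1]
gripper_width: 55.2
grasp_force: 6.9
```

```bash
python3 - <<'E'
from h import *
go((-12,-90),12.5,-np.pi/2)
E
```

```text
t 7.47 f now [[-19.7 -98.9]] 11.6 force [-10.2 -12.8   6.1]
lin [-8.8, -7.7, -1.1] rot [0.016, -0.007, 0.001] target [553.  -82.5  12.5]
```

{"method": "arm_command", "body": {
  "rows": [
    {"grip":0.65,"linear":[-1,2,-0.5],"rot":[0,0,0]},
    {"grip":0.65,"linear":[-2,4,-0.5],"rot":[0,0,0]},
    {"grip":0.65,"linear":[-4,5,-0.5],"rot":[0,0,0]},
    {"grip":0.65,"linear":[-6,6,-0.5],"rot":[0,0,0]}
  ]
}}

```text
clock: 7.98
position: [541.0, -81.8, 11.9]
ee_rot: [-0.643, 0.766, 0.003, -0.005]
contact_force: [-6.2, -9.4, 0.3]
gripper_width: 54.9
grasp_force: 5.3
```

```bash
python3 - <<'E'
from h import *
go((-12,-90),12.5,-np.pi/2)
p=imaging.get_image("top"); cv2.imwrite("pics/t3.png",cv2.resize(p["frame"][100:260,190:360,::-1],None,fx=3.5,fy=3.5,interpolation=cv2.INTER_CUBIC))
E
```

```text
t 7.97 f now [[-24.  -91.4]] 11.9 force [-6.2 -9.4  0.3]
lin [-1.4, -12.0, -0.8] rot [0.011, -0.005, 0.001] target [553.  -82.5  12.5]
```

View pics/t3.png

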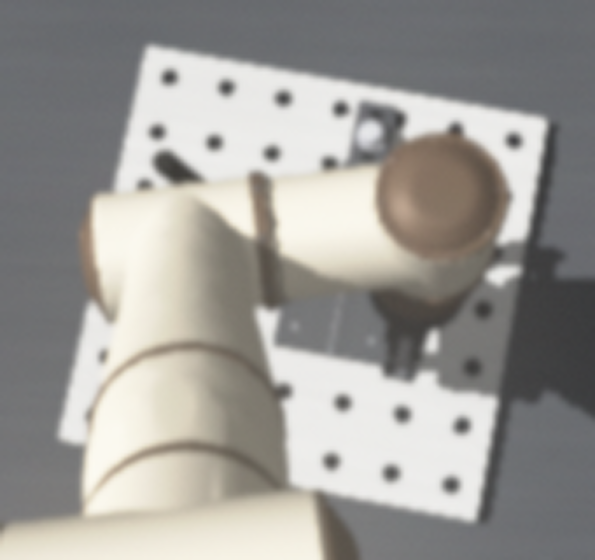

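The top crop shows the plate's end edge running from (276,345) to (385,363), so it is almost square. Next I'll creep until the force rises.

{"method": "arm_command", "body": {
  "rows": [
    {"grip":0.65,"linear":[-1,0,0],"rot":[0,0,0]},
    {"grip":0.65,"linear":[-2,0,0],"rot":[0,0,0]},
    {"grip":0.65,"linear":[-3,0,0],"rot":[0,0,0]},
    {"grip":0.65,"linear":[-4,0,0],"rot":[0,0,0]},
    {"grip":0.65,"linear":[-4,0,0],"rot":[0,0,0]}
  ]
}}

```text
clock: 8.65
position: [540.4, -81.1, 11.9]
ee_rot: [-0.643, 0.766, 0.003, -0.008]
contact_force: [-6.1, -22.0, 0.5]
gripper_width: 55.4
grasp_force: 11.6
```

```bash
python3 - <<'E'
from h import *
go((-12,-90),12.5,-np.pi/2)
E
```

```text
t 8.65 f now [[-24.6 -90.8]] 11.9 force [ -6.1 -22.    0.5]
lin [-0.8, -12.6, -0.8] rot [0.014, -0.008, -0.0] target [553.  -82.5  12.5]
```

{"method": "arm_command", "body": {
  "rows": [
    {"grip":0.65,"linear":[-1,-0.5,0],"rot":[0,0,0]},
    {"grip":0.65,"linear":[-2,-1,0],"rot":[0,0,0]},
    {"grip":0.65,"linear":[-2,-1,0],"rot":[0,0,0]}
  ]
}}

```text
clock: 9.02
position: [540.4, -80.9, 11.9]
ee_rot: [-0.642, 0.766, 0.003, -0.009]
contact_force: [-7.6, -29.0, 2.4]
gripper_width: 55.5
grasp_force: 15.0
```

```bash
python3 - <<'E'
from h import *
go((-12,-90),12.5,-np.pi/2)
s=arm.read_state(); print(s["wrist_torque"])
p=imaging.get_image("side"); cv2.imwrite("pics/s4.png",cv2.resize(p["frame"][165:300,240:420,::-1],None,fx=4.2,fy=4.2,interpolation=cv2.INTER_CUBIC))
E
```

```text
t 9.03 f now [[-24.7 -90.6]] 11.9 force [ -7.6 -29.    2.4]
lin [-0.6, -12.7, -0.8] rot [0.017, -0.01, -0.001] target [553.  -82.5  12.5]
[-8.3930117   1.99290551  0.38813358]
```

View pics/s4.png

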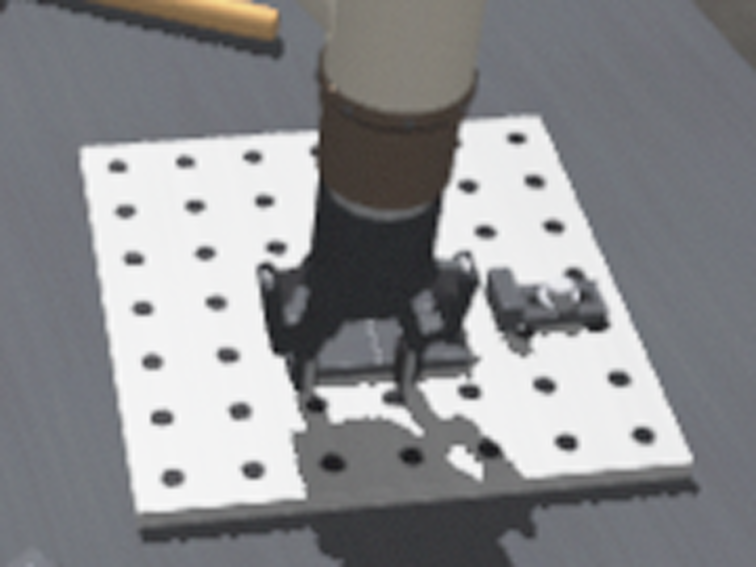

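The plate's front edge now runs parallel to the rows of holes. The push was off-centre towards -x, so I'll back off, recentre between the pins and press again.

{"method": "arm_command", "body": {
  "rows": [
    {"grip":0.65,"linear":[8,0,0],"rot":[0,0,0]},
    {"grip":0.65,"linear":[16,0,0],"rot":[0,0,0]},
    {"grip":0.65,"linear":[16,-12,0],"rot":[0,0,0]},
    {"grip":0.65,"linear":[16,-24,0],"rot":[0,0,0]},
    {"grip":0.65,"linear":[13,-24,0],"rot":[0,0,0]},
    {"grip":0.65,"linear":[10,-24,0],"rot":[0,0,0]},
    {"grip":0.65,"linear":[8,-24,0],"rot":[0,0,0]}
  ]
}}

```text
clock: 9.95
position: [570.2, -86.6, 13.1]
ee_rot: [-0.644, 0.765, -0.0, -0.001]
contact_force: [0.5, -9.2, -2.2]
gripper_width: 55.2
grasp_force: 4.9
```

```bash
python3 - <<'E'
from h import *
go((-5,-90),12.5,-np.pi/2)
s=arm.read_state(); print(s["wrist_torque"])
E
```

```text
t 9.95 f now [[  5.6 -91. ]] 13.1 force [ 0.5 -9.2 -2.2]
lin [-1.0, 10.6, 0.6] rot [0.001, -0.002, 0.003] target [559.9 -83.8  12.5]
[-2.90826687 -0.31029069  0.12787503]
```

{"method": "arm_command", "body": {
  "rows": [
    {"grip":0.65,"linear":[-1,1,0],"rot":[0,0,0]},
    {"grip":0.65,"linear":[-2,1,0],"rot":[0,0,0]},
    {"grip":0.65,"linear":[-3,1,0],"rot":[0,0,0]},
    {"grip":0.65,"linear":[-3,1,0],"rot":[0,0,0]}
  ]
}}

```text
clock: 10.45
position: [569.7, -86.3, 13.2]
ee_rot: [-0.643, 0.766, -0.001, -0.002]
contact_force: [2.6, -16.1, -2.4]
gripper_width: 55.2
grasp_force: 7.9
```

```bash
python3 - <<'E'
from h import *
go((-120,-110),80,0)
s=arm.read_state(); print(s["wrist_torque"])
E
```

```text
t 10.45 f now [[  5.1 -90.8]] 13.2 force [  2.6 -16.1  -2.4]
lin [19.3, 125.2, -66.7] rot [0.003, -0.002, -1.57] target [443.2 -83.4  80. ]
[-4.82488491 -0.71292382 -0.054728  ]
```

{"method": "arm_command", "body": {
  "rows": [
    {"grip":0.65,"linear":[12,0,0],"rot":[0,0,0]},
    {"grip":0.65,"linear":[25,5,-25],"rot":[0,0,0]},
    {"grip":0.65,"linear":[22,25,-60],"rot":[0,0,-0.15]},
    {"grip":0.65,"linear":[20,45,-67],"rot":[0,0,-0.33]},
    {"grip":0.65,"linear":[20,65,-67],"rot":[0,0,-0.5]},
    {"grip":0.65,"linear":[20,85,-67],"rot":[0,0,-0.67]},
    {"grip":0.65,"linear":[10,105,-67],"rot":[0,0,-0.84]},
    {"grip":0.65,"linear":[-10,120,-67],"rot":[0,0,-1.01]},
    {"grip":0.65,"linear":[-30,125,-67],"rot":[0,0,-1.18]},
    {"grip":0.65,"linear":[-50,125,-67],"rot":[0,0,-1.35]}
  ]
}}

```text
clock: 11.7
position: [455.1, -11.2, 80.6]
ee_rot: [0.981, -0.193, 0.0, -0.0]
contact_force: [0.5, -0.5, -0.6]
gripper_width: 55.5
grasp_force: 0.0
```

```bash
python3 - <<'E'
from h import *
go((-125,-33),80,0)
p=imaging.get_image("top"); q=np.array([(276,345),(385,363)])/3.5+[190,100]
print(w2f(F,plane(p,q,25)).round(1).tolist())
cv2.imwrite("pics/t4.png",cv2.resize(p["frame"][100:260,190:360,::-1],None,fx=3.5,fy=3.5,interpolation=cv2.INTER_CUBIC))
E
```

```text
t 11.7 f now [[-120.9  -36.8]] 80.6 force [ 0.5 -0.5 -0.6]
lin [-4.8, -2.9, 0.6] rot [-0.001, 0.0, -0.214] target [451.7  -6.7  80. ]
[[-67.4, 9.5], [-64.3, -81.6]]
```

{"method": "arm_command", "body": {
  "rows": [
    {"grip":0.65,"linear":[3,-3,10],"rot":[0,0,-0.11]},
    {"grip":0.65,"linear":[6,-3,30],"rot":[0,0,-0.214]},
    {"grip":0.65,"linear":[6,-3,50],"rot":[0,0,-0.214]},
    {"grip":0.65,"linear":[6,-3,64],"rot":[0,0,-0.214]},
    {"grip":0.65,"linear":[6,-3,68],"rot":[0,0,-0.214]},
    {"grip":0.65,"linear":[6,-3,68],"rot":[0,0,-0.214]}
  ]
}}

```text
clock: 12.5
position: [462.5, -11.6, 12.4]
ee_rot: [0.996, -0.09, -0.0, -0.0]
contact_force: [-0.7, -0.1, -0.6]
gripper_width: 55.3
grasp_force: 0.0
```

```bash
python3 - <<'E'
from h import *
go((-85,-33),12.5,0)
s=arm.read_state();p=imaging.get_image("wrist")
cv2.imwrite("pics/w3.png",p["frame"][:,:,::-1])
p=imaging.get_image("top");cv2.imwrite("pics/t5.png",cv2.resize(p["frame"][100:260,190:360,::-1],None,fx=3.5,fy=3.5,interpolation=cv2.INTER_CUBIC))
E
```

```text
t 12.5 f now [[-113.5  -35.9]] 12.4 force [-0.7 -0.1 -0.6]
lin [28.5, -3.1, -0.1] rot [-0.0, 0.0, -0.006] target [491.1 -13.7  12.5]
```

{"method": "arm_command", "body": {
  "rows": [
    {"grip":0.65,"linear":[6,-1,0],"rot":[0,0,-0.003]},
    {"grip":0.65,"linear":[13,-2,0],"rot":[0,0,-0.003]},
    {"grip":0.65,"linear":[20,-3,0],"rot":[0,0,-0.003]},
    {"grip":0.65,"linear":[26,-3,0],"rot":[0,0,-0.003]},
    {"grip":0.65,"linear":[30,-3,0],"rot":[0,0,-0.003]},
    {"grip":0.65,"linear":[34,-3,0],"rot":[0,0,-0.003]},
    {"grip":0.65,"linear":[37,-3,0],"rot":[0,0,-0.003]},
    {"grip":0.65,"linear":[40,-3,0],"rot":[0,0,-0.003]}
  ]
}}

```text
clock: 13.6
position: [499.9, -16.0, 12.0]
ee_rot: [0.996, -0.089, -0.003, 0.001]
contact_force: [-9.1, 5.9, 7.7]
gripper_width: 55.8
grasp_force: 4.8
```

```bash
python3 - <<'E'
from h import *
go((-61,-33),12.5,0)
p=imaging.get_image("top");cv2.imwrite("pics/t6.png",cv2.resize(p["frame"][100:260,190:360,::-1],None,fx=3.5,fy=3.5,interpolation=cv2.INTER_CUBIC))
E
```

```text
t 13.6 f now [[-75.9 -33.7]] 12.0 force [-9.1  5.9  7.7]
lin [14.9, -0.8, -0.6] rot [0.002, 0.005, -0.003] target [514.7 -17.9  12.5]
```

View pics/t6.png

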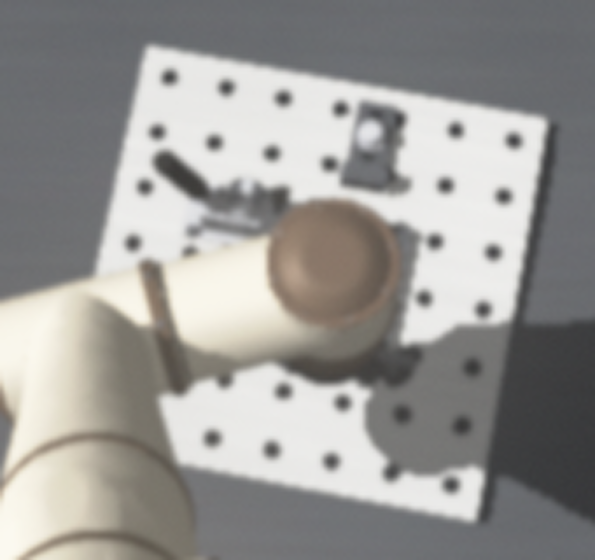

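The top crop shows the plate's -y edge running from (418,228) to (400,325), parallel to the fixture. There is still a gap of about 40 px to the stop face at row 187.

{"method": "arm_command", "body": {
  "rows": [
    {"grip":0.65,"linear":[2,0.5,-1],"rot":[0,0,0]},
    {"grip":0.65,"linear":[4,0.5,-1],"rot":[0,0,0]},
    {"grip":0.65,"linear":[6,0.5,-1],"rot":[0,0,0]},
    {"grip":0.65,"linear":[8,0.5,-1],"rot":[0,0,0]}
  ]
}}

```text
clock: 14.15
position: [506.5, -18.5, 12.4]
ee_rot: [0.996, -0.089, -0.004, 0.001]
contact_force: [-7.0, 1.8, 2.3]
gripper_width: 55.6
grasp_force: 3.7
```

```bash
python3 - <<'E'
from h import *
go((-61,-33),12.5,0)
print(arm.read_state()["wrist_torque"])
E
```

```text
t 14.15 f now [[-68.9 -35. ]] 12.4 force [-7.   1.8  2.3]
lin [7.9, -2.0, -0.1] rot [0.003, 0.007, -0.004] target [514.7 -17.9  12.5]
[0.55143459 2.0665782  0.03032288]
```

Sliding steadily at about 7 N. Continuing in small steps.

{"method": "arm_command", "body": {
  "rows": [
    {"grip":0.65,"linear":[2,0,0],"rot":[0,0,0]},
    {"grip":0.65,"linear":[4,0,0],"rot":[0,0,0]},
    {"grip":0.65,"linear":[6,0,0],"rot":[0,0,0]}
  ]
}}

```text
clock: 14.52
position: [512.1, -19.6, 12.4]
ee_rot: [0.996, -0.089, -0.004, 0.001]
contact_force: [-7.7, 1.7, 3.3]
gripper_width: 55.7
grasp_force: 4.0
```

{"method": "arm_command", "body": {
  "rows": [
    {"grip":0.65,"linear":[2,0,0],"rot":[0,0,0]},
    {"grip":0.65,"linear":[4,0,0],"rot":[0,0,0]}
  ]
}}

```text
clock: 14.78
position: [515.8, -20.4, 12.4]
ee_rot: [0.996, -0.09, -0.004, 0.001]
contact_force: [-8.4, 1.2, 2.6]
gripper_width: 55.8
grasp_force: 4.1
```

{"method": "arm_command", "body": {
  "rows": [
    {"grip":0.65,"linear":[2,0,0],"rot":[0,0,0]},
    {"grip":0.65,"linear":[3,0,0],"rot":[0,0,0]}
  ]
}}

```text
clock: 15.02
position: [518.9, -20.9, 12.4]
ee_rot: [0.996, -0.09, -0.004, 0.001]
contact_force: [-7.5, 1.0, 3.4]
gripper_width: 55.2
grasp_force: 4.2
```

```bash
python3 - <<'E'
from h import *
go((-61,-33),12.5,0)
p=imaging.get_image("top");cv2.imwrite("pics/t7.png",cv2.resize(p["frame"][100:260,190:360,::-1],None,fx=3.5,fy=3.5,interpolation=cv2.INTER_CUBIC))
E
```

```text
t 15.03 f now [[-56.3 -35.3]] 12.4 force [-7.5  1.   3.4]
lin [-4.7, -2.2, -0.1] rot [0.003, 0.008, -0.004] target [514.7 -17.9  12.5]
```

```bash
python3 - <<'E'
from h import *
p=imaging.get_image("side");a=cv2.imread("pics/t7.png")
b=cv2.resize(p["frame"][165:300,270:400,::-1],None,fx=3.2,fy=3.2,interpolation=cv2.INTER_CUBIC)
H=np.zeros((560,790,3),np.uint8); H[:480,:370]=a[60:540,200:570]; H[:432,374:790]=b; cv2.imwrite("pics/c1.png",H)
E
```

```text
(no output)
```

View pics/c1.png

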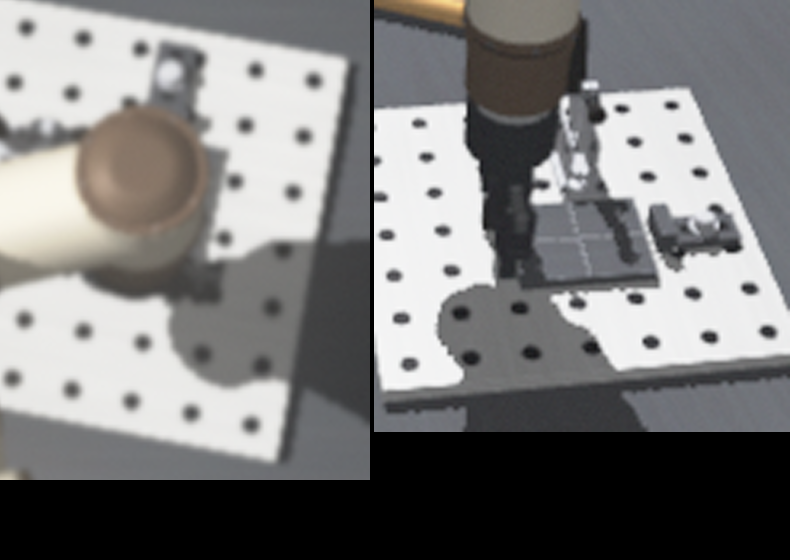

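The composite shows the plate square on the pins. Its +x end at about (640,235) is some 8 mm short of the stop face at about (651,235).

{"method": "arm_command", "body": {
  "rows": [
    {"grip":0.65,"linear":[1.5,0,0],"rot":[0,0,0]},
    {"grip":0.65,"linear":[3,0,0],"rot":[0,0,0]}
  ]
}}

```text
clock: 15.38
position: [521.7, -21.4, 12.4]
ee_rot: [0.996, -0.09, -0.004, 0.001]
contact_force: [-8.8, 0.8, 3.4]
gripper_width: 55.5
grasp_force: 4.1
```

{"method": "arm_command", "body": {
  "rows": [
    {"grip":0.65,"linear":[1.5,0,0],"rot":[0,0,0]},
    {"grip":0.65,"linear":[3,0,0],"rot":[0,0,0]}
  ]
}}

```text
clock: 15.62
position: [524.5, -22.0, 12.4]
ee_rot: [0.996, -0.09, -0.005, 0.001]
contact_force: [-8.6, 2.6, 3.6]
gripper_width: 55.3
grasp_force: 4.2
```

{"method": "arm_command", "body": {
  "rows": [
    {"grip":0.65,"linear":[1,0,0],"rot":[0,0,0]},
    {"grip":0.65,"linear":[2,0,0],"rot":[0,0,0]}
  ]
}}

```text
clock: 15.88
position: [525.5, -22.2, 12.4]
ee_rot: [0.996, -0.09, -0.006, 0.001]
contact_force: [-12.0, 5.1, 6.7]
gripper_width: 55.6
grasp_force: 6.3
```

Force is rising, so the stop is being reached.

{"method": "arm_command", "body": {
  "rows": [
    {"grip":0.65,"linear":[1,0,0],"rot":[0,0,0]},
    {"grip":0.65,"linear":[2,0,0],"rot":[0,0,0]}
  ]
}}

```text
clock: 16.12
position: [525.5, -22.3, 12.4]
ee_rot: [0.996, -0.09, -0.008, 0.001]
contact_force: [-15.9, 7.4, 11.4]
gripper_width: 55.3
grasp_force: 8.8
```

{"method": "arm_command", "body": {
  "rows": [
    {"grip":0.65,"linear":[0.5,0,0],"rot":[0,0,0]},
    {"grip":0.65,"linear":[1,0,0],"rot":[0,0,0]},
    {"grip":0.65,"linear":[1,0,0],"rot":[0,0,0]}
  ]
}}

```text
clock: 16.5
position: [525.6, -22.3, 12.4]
ee_rot: [0.996, -0.09, -0.008, 0.001]
contact_force: [-17.9, 8.7, 11.8]
gripper_width: 56.0
grasp_force: 9.3
```

```bash
python3 - <<'E'
from h import *
go((-61,-33),12.5,0)
print(arm.read_state()["wrist_torque"])
E
```

```text
t 16.5 f now [[-49.5 -35.5]] 12.4 force [-17.9   8.7  11.8]
lin [-11.5, -2.4, 0.1] rot [0.004, 0.016, -0.005] target [514.7 -17.9  12.5]
[2.50058648 4.82125356 0.0795156 ]
```

The stop is felt: no advance while the force doubled. Friction is dragging the plate slightly to -y, so I'll bias towards the pins while still pressed.

{"method": "arm_command", "body": {
  "rows": [
    {"grip":0.65,"linear":[0,-1,0],"rot":[0,0,0]},
    {"grip":0.65,"linear":[0,-2,0],"rot":[0,0,0]},
    {"grip":0.65,"linear":[0,-3,0],"rot":[0,0,0]},
    {"grip":0.65,"linear":[0,-4,0],"rot":[0,0,0]},
    {"grip":0.65,"linear":[0,-4,0],"rot":[0,0,0]}
  ]
}}

```text
clock: 17.12
position: [525.7, -20.9, 11.8]
ee_rot: [0.996, -0.09, -0.009, 0.003]
contact_force: [-13.3, -4.2, 7.7]
gripper_width: 55.5
grasp_force: 6.6
```

```bash
python3 - <<'E'
from h import *
go((-75,-35),12.5,0)
E
```

```text
t 17.12 f now [[-49.6 -34. ]] 11.8 force [-13.3  -4.2   7.7]
lin [-25.4, 1.1, -0.3] rot [0.007, 0.018, -0.005] target [500.6 -17.4  12.5]
```

{"method": "arm_command", "body": {
  "rows": [
    {"grip":0.65,"linear":[-12,1,0],"rot":[0,0,0]},
    {"grip":0.65,"linear":[-28,1,-10],"rot":[0,0,0]},
    {"grip":0.65,"linear":[-28,1,-50],"rot":[0,0,0.17]},
    {"grip":0.65,"linear":[-28,20,-75],"rot":[0,0,0.34]},
    {"grip":0.65,"linear":[-15,50,-75],"rot":[0,0,0.51]},
    {"grip":0.65,"linear":[0,80,-75],"rot":[0,0,0.68]},
    {"grip":0.65,"linear":[20,95,-75],"rot":[0,0,0.85]},
    {"grip":0.65,"linear":[40,95,-75],"rot":[0,0,1.02]},
    {"grip":0.65,"linear":[55,95,-75],"rot":[0,0,1.19]},
    {"grip":0.65,"linear":[55,95,-75],"rot":[0,0,1.36]}
  ]
}}

```text
clock: 18.38
position: [573.5, -121.1, 89.4]
ee_rot: [0.717, -0.697, 0.001, -0.001]
contact_force: [-0.8, -0.4, -0.1]
gripper_width: 55.7
grasp_force: 0.0
```

```bash
python3 - <<'E'
from h import *
go((8,-115),12.5,-np.pi/2)
E
```

```text
t 18.38 f now [[  14.9 -124.4]] 89.4 force [-0.8 -0.4 -0.1]
lin [-10.6, 5.1, 76.8] rot [-0.004, 0.0, 0.203] target [ 568.4 -110.6   12.5]
```

{"method": "arm_command", "body": {
  "rows": [
    {"grip":0.65,"linear":[0,6,15],"rot":[0,0,0.1]},
    {"grip":0.65,"linear":[0,6,40],"rot":[0,0,0.2]},
    {"grip":0.65,"linear":[0,6,65],"rot":[0,0,0.203]},
    {"grip":0.65,"linear":[0,6,76],"rot":[0,0,0.203]},
    {"grip":0.65,"linear":[-6,6,76],"rot":[0,0,0.203]},
    {"grip":0.65,"linear":[-13,6,76],"rot":[0,0,0.203]},
    {"grip":0.65,"linear":[-18,6,76],"rot":[0,0,0.203]},
    {"grip":0.65,"linear":[-22,6,76],"rot":[0,0,0.203]},
    {"grip":0.65,"linear":[-25,6,76],"rot":[0,0,0.203]}
  ]
}}

```text
clock: 19.5
position: [565.1, -96.1, 12.6]
ee_rot: [-0.645, 0.764, -0.0, 0.0]
contact_force: [0.0, 0.2, 0.3]
gripper_width: 55.4
grasp_force: 0.0
```

```bash
python3 - <<'E'
from h import *
go((8,-90.8),12.5,-np.pi/2)
E
```

```text
t 19.5 f now [[   2.3 -101.3]] 12.6 force [0.  0.2 0.3]
lin [-10.5, -5.8, 0.1] rot [-0.0, 0.0, 0.005] target [572.6 -86.8  12.5]
```

{"method": "arm_command", "body": {
  "rows": [
    {"grip":0.65,"linear":[-3,-3,0],"rot":[0,0,0.005]},
    {"grip":0.65,"linear":[-6,-5,0],"rot":[0,0,0.005]},
    {"grip":0.65,"linear":[-8,-5,0],"rot":[0,0,0.005]},
    {"grip":0.65,"linear":[-9,-5,0],"rot":[0,0,0.005]}
  ]
}}

```text
clock: 20.0
position: [571.4, -88.8, 12.2]
ee_rot: [-0.643, 0.766, -0.0, -0.0]
contact_force: [1.0, -4.7, -1.6]
gripper_width: 55.6
grasp_force: 2.2
```

{"method": "arm_command", "body": {
  "rows": [
    {"grip":0.65,"linear":[-1,0,0],"rot":[0,0,0]},
    {"grip":0.65,"linear":[-2,0,0],"rot":[0,0,0]}
  ]
}}

```text
clock: 20.25
position: [571.4, -87.6, 12.2]
ee_rot: [-0.642, 0.766, -0.0, -0.001]
contact_force: [-1.0, -5.8, 0.4]
gripper_width: 55.4
grasp_force: 2.7
```

{"method": "arm_command", "body": {
  "rows": [
    {"grip":0.65,"linear":[-1,0,0],"rot":[0,0,0]},
    {"grip":0.65,"linear":[-2,0,0],"rot":[0,0,0]}
  ]
}}

```text
clock: 20.5
position: [571.4, -86.9, 12.3]
ee_rot: [-0.642, 0.766, -0.0, -0.002]
contact_force: [0.7, -13.3, -1.2]
gripper_width: 55.6
grasp_force: 6.7
```

```bash
python3 - <<'E'
from h import *
go((8,-90.8),12.5,-np.pi/2); print(arm.read_state()["wrist_torque"])
E
```

```text
t 20.5 f now [[  6.8 -91.1]] 12.3 force [  0.7 -13.3  -1.2]
lin [-0.3, -1.2, -0.2] rot [0.001, -0.003, -0.001] target [572.6 -86.8  12.5]
[-3.94878526 -0.19119159 -0.10918919]
```

The plate had drifted about 1.5 mm off the pins. I'll seat it here, then repeat the stop press with a slight bias towards the pins.

{"method": "arm_command", "body": {
  "rows": [
    {"grip":0.65,"linear":[-1,0,0],"rot":[0,0,0]},
    {"grip":0.65,"linear":[-2,0,0],"rot":[0,0,0]},
    {"grip":0.65,"linear":[-2,0,0],"rot":[0,0,0]}
  ]
}}

```text
clock: 20.88
position: [571.4, -86.7, 12.3]
ee_rot: [-0.642, 0.767, -0.001, -0.002]
contact_force: [1.5, -18.4, -0.6]
gripper_width: 55.2
grasp_force: 8.8
```

{"method": "arm_command", "body": {
  "rows": [
    {"grip":0.65,"linear":[12,0,0],"rot":[0,0,0]},
    {"grip":0.65,"linear":[25,5,-25],"rot":[0,0,0]},
    {"grip":0.65,"linear":[22,25,-60],"rot":[0,0,-0.15]},
    {"grip":0.65,"linear":[20,45,-67],"rot":[0,0,-0.33]},
    {"grip":0.65,"linear":[20,65,-67],"rot":[0,0,-0.5]},
    {"grip":0.65,"linear":[10,80,-67],"rot":[0,0,-0.67]},
    {"grip":0.65,"linear":[-10,90,-67],"rot":[0,0,-0.84]},
    {"grip":0.65,"linear":[-30,95,-67],"rot":[0,0,-1.01]},
    {"grip":0.65,"linear":[-45,95,-67],"rot":[0,0,-1.18]},
    {"grip":0.65,"linear":[-55,95,-67],"rot":[0,0,-1.35]}
  ]
}}

```text
clock: 22.12
position: [488.5, -10.9, 79.5]
ee_rot: [0.981, -0.193, 0.0, -0.0]
contact_force: [-0.8, 0.2, 0.8]
gripper_width: 55.4
grasp_force: 0.0
```

```bash
python3 - <<'E'
from h import *
go((-70,-36),12.5,0)
E
```

```text
t 22.12 f now [[-88.  -30.7]] 79.5 force [-0.8  0.2  0.8]
lin [18.7, 1.4, 67.0] rot [-0.001, -0.0, -0.214] target [505.3 -19.3  12.5]
```

{"method": "arm_command", "body": {
  "rows": [
    {"grip":0.65,"linear":[5,2,10],"rot":[0,0,-0.11]},
    {"grip":0.65,"linear":[10,2,35],"rot":[0,0,-0.214]},
    {"grip":0.65,"linear":[12,2,56],"rot":[0,0,-0.214]},
    {"grip":0.65,"linear":[14,2,66],"rot":[0,0,-0.214]},
    {"grip":0.65,"linear":[19,1,66],"rot":[0,0,-0.214]},
    {"grip":0.65,"linear":[25,0,66],"rot":[0,0,-0.214]},
    {"grip":0.65,"linear":[31,-1,66],"rot":[0,0,-0.214]},
    {"grip":0.65,"linear":[33,-2,66],"rot":[0,0,-0.214]}
  ]
}}

```text
clock: 23.12
position: [520.6, -22.7, 13.8]
ee_rot: [0.996, -0.091, 0.001, -0.0]
contact_force: [0.4, 0.9, -0.4]
gripper_width: 55.5
grasp_force: 0.0
```

```bash
python3 - <<'E'
from h import *
go((-50,-36),12.5,0)
E
```

```text
t 23.12 f now [[-54.3 -36.8]] 13.8 force [ 0.4  0.9 -0.4]
lin [4.3, -0.8, 1.4] rot [-0.001, -0.001, -0.007] target [525.  -22.7  12.5]
```

{"method": "arm_command", "body": {
  "rows": [
    {"grip":0.65,"linear":[2,0,0.5],"rot":[0,0,-0.006]},
    {"grip":0.65,"linear":[4,0,0.5],"rot":[0,0,-0.006]},
    {"grip":0.65,"linear":[5.5,-0.5,0.5],"rot":[0,0,-0.006]},
    {"grip":0.65,"linear":[7,-1.5,0.5],"rot":[0,0,-0.006]}
  ]
}}

```text
clock: 23.62
position: [524.9, -23.0, 12.5]
ee_rot: [0.996, -0.088, -0.002, 0.001]
contact_force: [-5.2, -0.9, 3.3]
gripper_width: 55.3
grasp_force: 2.4
```

{"method": "arm_command", "body": {
  "rows": [
    {"grip":0.65,"linear":[1,-0.5,0],"rot":[0,0,0]},
    {"grip":0.65,"linear":[2,-1,0],"rot":[0,0,0]},
    {"grip":0.65,"linear":[2,-1,0],"rot":[0,0,0]}
  ]
}}

```text
clock: 24.0
position: [525.0, -22.8, 12.2]
ee_rot: [0.996, -0.088, -0.004, 0.001]
contact_force: [-7.0, 0.1, 5.3]
gripper_width: 55.6
grasp_force: 3.8
```

```bash
python3 - <<'E'
from h import *
go((-50,-36),12.5,0); s=arm.read_state(); print(w2f([0,0,F[2]],s["contact_force"]),s["wrist_torque"])
E
```

```text
t 24.0 f now [[-50.  -36.1]] 12.2 force [-7.   0.1  5.3]
lin [-0.0, -0.1, -0.3] rot [0.003, 0.008, -0.002] target [525.  -22.7  12.5]
[[-6.93772484 -1.11049992]] [-0.08822578  2.16799923  0.06861397]
```

Contact again at the same place. I'll press a little further, to about 15–20 N, with the small +y bias.

{"method": "arm_command", "body": {
  "rows": [
    {"grip":0.65,"linear":[1,-1,0],"rot":[0,0,0]},
    {"grip":0.65,"linear":[2,-1.5,0],"rot":[0,0,0]},
    {"grip":0.65,"linear":[3,-2,0],"rot":[0,0,0]},
    {"grip":0.65,"linear":[4,-2.5,0],"rot":[0,0,0]},
    {"grip":0.65,"linear":[4,-2.5,0],"rot":[0,0,0]}
  ]
}}

```text
clock: 24.62
position: [525.2, -22.1, 11.7]
ee_rot: [0.996, -0.089, -0.008, 0.002]
contact_force: [-13.9, -1.9, 10.7]
gripper_width: 55.2
grasp_force: 7.0
```

```bash
python3 - <<'E'
from h import *
go((-50,-36),12.5,0); s=arm.read_state(); print(w2f([0,0,F[2]],s["contact_force"]),s["wrist_torque"])
E
```

```text
t 24.62 f now [[-49.9 -35.3]] 11.7 force [-13.9  -1.9  10.7]
lin [-0.1, 0.7, -0.8] rot [0.006, 0.016, -0.003] target [525.  -22.7  12.5]
[[-13.37094324  -4.25364712]] [-0.24456263  3.94600675  0.10717859]
```

{"method": "arm_command", "body": {
  "rows": [
    {"grip":0.65,"linear":[-10,1,0],"rot":[0,0,0]},
    {"grip":0.65,"linear":[-28,1,-10],"rot":[0,0,0]},
    {"grip":0.3,"linear":[-32,0,-60],"rot":[0,0,0.17]},
    {"grip":0,"linear":[-32,0,-110],"rot":[0,0,0.34]},
    {"grip":0,"linear":[-32,0,-160],"rot":[0,0,0.51]},
    {"grip":0,"linear":[-20,-10,-195],"rot":[0,0,0.68]},
    {"grip":0,"linear":[0,-30,-195],"rot":[0,0,0.85]},
    {"grip":0,"linear":[25,-55,-195],"rot":[0,0,1.02]},
    {"grip":0,"linear":[50,-80,-195],"rot":[0,0,1.19]},
    {"grip":0,"linear":[70,-95,-195],"rot":[0,0,1.36]}
  ]
}}

```text
clock: 25.88
position: [620.7, 62.6, 207.9]
ee_rot: [0.718, -0.696, 0.001, -0.001]
contact_force: [-0.2, -0.2, 0.8]
gripper_width: -0.1
grasp_force: 0.0
```

```bash
python3 - <<'E'
from h import *
go((36,72),138,-np.pi/2)
P={n:imaging.get_image(n) for n in("top","side")}
for q in("plate","stop","handle_end"):
    for n in P: print(q,n,[(round(d["score"],2),w2f(F,plane(P[n],d["pixel"],150 if q[0]=="h" else 15)).round(0).tolist()) for d in models.tip_of(P[n],q)[:3]])
E
```

```text
t 25.88 f now [[29.4 64.7]] 207.9 force [-0.2 -0.2  0.8]
lin [-5.7, -7.8, 69.9] rot [-0.002, 0.001, 0.205] target [628.5  68.6 138. ]
plate top [(0.86, [[-424.0, 222.0]]), (0.73, [[16.0, -24.0]]), (0.73, [[-252.0, -242.0]])]
plate side [(0.86, [[-424.0, 199.0]]), (0.71, [[-248.0, -256.0]]), (0.61, [[23.0, -38.0]])]
stop top [(0.64, [[75.0, -34.0]]), (0.59, [[-127.0, 367.0]])]
stop side [(0.57, [[81.0, -22.0]])]
handle_end top [(0.42, [[34.0, 122.0]])]
handle_end side [(0.63, [[36.0, 120.0]]), (0.43, [[-32.0, -166.0]]), (0.17, [[7.0, -33.0]])]
```

{"method": "arm_command", "body": {
  "rows": [
    {"grip":0,"linear":[-3,-4,10],"rot":[0,0,0.1]},
    {"grip":0,"linear":[-5,-8,30],"rot":[0,0,0.205]},
    {"grip":0,"linear":[-5,-8,50],"rot":[0,0,0.205]},
    {"grip":0,"linear":[-5,-8,64],"rot":[0,0,0.205]},
    {"grip":0,"linear":[-5,-8,69],"rot":[0,0,0.205]},
    {"grip":0,"linear":[-5,-8,69],"rot":[0,0,0.205]}
  ]
}}

```text
clock: 27.02
position: [626.8, 66.3, 139.0]
ee_rot: [-0.645, 0.765, -0.0, 0.0]
contact_force: [-0.4, 0.1, 0.2]
gripper_width: 0.1
grasp_force: 0.0
```

```bash
python3 - <<'E'
from h import *
go((35,85),138,-np.pi/2)
s=arm.read_state(); f=w2f(F,s["position"])[0]; z=s["position"][2]
for a in np.radians([69,63,57,51,45,39,33,27,21,15,10,5,0,-3]):
    r=80; y=83+r*np.cos(a)-10*np.sin(a)-11; zz=57+r*np.sin(a)+10*np.cos(a)
    print(round(np.degrees(a)),"lin x %.1f z %.1f"%(-(y-f[1]),z-zz))
E
```

```text
t 27.02 f now [[34.8 69.4]] 139.0 force [-0.4  0.1  0.2]
lin [-15.6, -0.3, 1.0] rot [-0.0, -0.0, 0.005] target [629.8  81.6 138. ]
69 lin x -21.9 z 3.8
63 lin x -30.0 z 6.2
57 lin x -37.7 z 9.5
51 lin x -45.1 z 13.6
45 lin x -52.1 z 18.4
39 lin x -58.4 z 23.9
33 lin x -64.2 z 30.1
27 lin x -69.3 z 36.8
21 lin x -73.7 z 44.0
15 lin x -77.2 z 51.7
10 lin x -79.6 z 58.3
5 lin x -81.4 z 65.1
0 lin x -82.6 z 72.0
-3 lin x -83.0 z 76.2
```

{"method": "arm_command", "body": {
  "rows": [
    {"grip":0,"linear":[-8,0,1],"rot":[0,0,0.005]},
    {"grip":0,"linear":[-16,0,3],"rot":[0,0,0.005]},
    {"grip":0,"linear":[-22,0,4],"rot":[0,0,0.005]},
    {"grip":0,"linear":[-26,0,5],"rot":[0,0,0.005]},
    {"grip":0,"linear":[-30,0,6],"rot":[0,0,0.005]},
    {"grip":0,"linear":[-34,0,8],"rot":[0,0,0.005]},
    {"grip":0,"linear":[-38,0,10],"rot":[0,0,0.005]}
  ]
}}

```text
clock: 27.9
position: [633.2, 104.1, 129.0]
ee_rot: [-0.643, 0.766, -0.0, 0.0]
contact_force: [-1.1, -1.4, 3.1]
gripper_width: -0.1
grasp_force: 1.6
```

```bash
python3 - <<'E'
from h import *
go((35,85),138,-np.pi/2)
P={n:imaging.get_image(n) for n in("top","side")}
for n in P: print(n,[(round(d["score"],2),np.round(d["pixel"]).tolist()) for d in models.tip_of(P[n],"handle_end")[:2]])
E
```

```text
t 27.9 f now [[ 34.5 107.8]] 129.0 force [-1.1 -1.4  3.1]
lin [22.8, -0.5, -9.0] rot [-0.0, 0.0, -0.0] target [629.8  81.6 138. ]
top [(0.46, [229.0, 144.0])]
side [(0.49, [331.0, 170.0])]
```

The finger is pushing the handle with about 3.5 N. I'll follow the arc.

{"method": "arm_command", "body": {
  "rows": [
    {"grip":0,"linear":[-7,0,4],"rot":[0,0,0]},
    {"grip":0,"linear":[-14,0,9],"rot":[0,0,0]},
    {"grip":0,"linear":[-20,0,14],"rot":[0,0,0]},
    {"grip":0,"linear":[-26,0,20],"rot":[0,0,0]},
    {"grip":0,"linear":[-31,0,27],"rot":[0,0,0]},
    {"grip":0,"linear":[-36,0,34],"rot":[0,0,0]},
    {"grip":0,"linear":[-39,0,42],"rot":[0,0,0]}
  ]
}}

```text
clock: 28.98
position: [640.2, 142.9, 86.3]
ee_rot: [-0.643, 0.766, 0.0, 0.0]
contact_force: [-2.2, 0.5, 4.3]
gripper_width: 0.0
grasp_force: 1.9
```

```bash
python3 - <<'E'
from h import *
go((35,152),67,-np.pi/2)
E
```

```text
t 28.98 f now [[ 34.6 147.2]] 86.3 force [-2.2  0.5  4.3]
lin [-4.8, -0.4, 19.3] rot [-0.0, 0.001, 0.0] target [641.4 147.6  67. ]
```

{"method": "arm_command", "body": {
  "rows": [
    {"grip":0,"linear":[-2,0,5],"rot":[0,0,0]},
    {"grip":0,"linear":[-3.5,0,10],"rot":[0,0,0]},
    {"grip":0,"linear":[-5,0,15],"rot":[0,0,0]},
    {"grip":0,"linear":[-5,0,18],"rot":[0,0,0]},
    {"grip":0,"linear":[-5,0,20],"rot":[0,0,0]},
    {"grip":0,"linear":[-5,0,20],"rot":[0,0,0]}
  ]
}}

```text
clock: 29.72
position: [641.1, 147.6, 67.0]
ee_rot: [-0.643, 0.766, -0.0, 0.0]
contact_force: [-2.1, 2.4, 3.6]
gripper_width: 0.1
grasp_force: 2.0
```

```bash
python3 - <<'E'
from h import *
go((35,152),67,-np.pi/2)
E
```

```text
t 29.73 f now [[ 34.6 152. ]] 67.0 force [-2.1  2.4  3.6]
lin [-0.0, -0.4, -0.0] rot [-0.001, 0.001, 0.0] target [641.4 147.6  67. ]
```

{"method": "arm_command", "body": {
  "rows": [
    {"grip":0,"linear":[0,0,1],"rot":[0,0,0]},
    {"grip":0,"linear":[0,0,2],"rot":[0,0,0]},
    {"grip":0,"linear":[0,0,3],"rot":[0,0,0]}
  ]
}}

```text
clock: 30.1
position: [641.2, 147.6, 66.7]
ee_rot: [-0.643, 0.766, -0.0, 0.001]
contact_force: [-7.0, 2.3, 17.7]
gripper_width: -0.1
grasp_force: 8.7
```

{"method": "arm_command", "body": {
  "rows": [
    {"grip":0,"linear":[0,0,1],"rot":[0,0,0]},
    {"grip":0,"linear":[0,0,2],"rot":[0,0,0]}
  ]
}}

```text
clock: 30.35
position: [641.3, 147.7, 66.5]
ee_rot: [-0.643, 0.766, -0.001, 0.001]
contact_force: [-10.4, 2.5, 24.3]
gripper_width: 0.4
grasp_force: 12.1
```

The handle is on its end stop, at the expected 67 mm height. I'll lift away and check.

{"method": "arm_command", "body": {
  "rows": [
    {"grip":0,"linear":[0,0,-5],"rot":[0,0,0]},
    {"grip":0,"linear":[0,0,-30],"rot":[0,0,0]},
    {"grip":0,"linear":[0,0,-80],"rot":[0,0,0]},
    {"grip":0,"linear":[-30,0,-130],"rot":[0,0,0]},
    {"grip":0,"linear":[-80,0,-150],"rot":[0,0,0]},
    {"grip":0,"linear":[-130,0,-150],"rot":[0,0,0]},
    {"grip":0,"linear":[-180,0,-150],"rot":[0,0,0]},
    {"grip":0,"linear":[-220,0,-150],"rot":[0,0,0]}
  ]
}}

```text
clock: 31.35
position: [679.2, 365.1, 209.8]
ee_rot: [-0.643, 0.766, -0.0, -0.001]
contact_force: [0.1, 0.1, -0.0]
gripper_width: -0.1
grasp_force: 0.0
```

```bash
python3 - <<'E'
from h import *
P={n:imaging.get_image(n) for n in("top","side")}
for q,z in(("plate",15),("handle_end",57),("clamp_tip",35),("stop",15)):
    for n in P: print(q,n,[(round(d["score"],2),w2f(F,plane(P[n],d["pixel"],z)).round(0).tolist()) for d in models.tip_of(P[n],q)[:3]])
# plate orientation from edges: project the home outline and score vs. shifted/rotated ones
from scipy.optimize import differential_evolution as de
g={}
for n,p in P.items():
    gr=cv2.GaussianBlur(cv2.cvtColor(p["frame"],cv2.COLOR_RGB2GRAY),(3,3),0).astype(float); g[n]=gr
def cost(v):
    c,s=np.cos(v[2]),np.sin(v[2]); t=np.linspace(-.9,.9,40); tot=0
    for n,p in P.items():
        o=[];i=[]
        for k,L in((6,o),(-6,i)):
            X,Y=60+k,48+k
            e=np.vstack([np.c_[t*60,-Y+0*t],np.c_[-X+0*t,t*48]]) # free -y and -x edges
            q=v[:2]+np.c_[e[:,0]*c-e[:,1]*s,e[:,0]*s+e[:,1]*c]
            m=proj(p,np.c_[f2w(F,q),np.full(len(q),25. if k<0 else 15.)]).astype(np.float32)
            L.append(cv2.remap(g[n].astype(np.float32),m[:,0].copy(),m[:,1].copy(),cv2.INTER_LINEAR).ravel())
        tot+=np.mean(np.clip(i[0],0,200))-np.mean(np.clip(o[0],0,200))
    return tot
r=de(cost,[(5,35),(-45,-20),(-.15,.15)],seed=1); print("plate fit f",r.x.round(3),r.fun)
E
```

```text
plate top [(0.88, [[22.0, -27.0]]), (0.69, [[-253.0, -251.0]]), (0.69, [[-429.0, 222.0]])]
plate side [(0.89, [[19.0, -44.0]]), (0.65, [[-421.0, 199.0]]), (0.63, [[-247.0, -256.0]])]
handle_end top [(0.61, [[36.0, 189.0]])]
handle_end side [(0.73, [[36.0, 178.0]]), (0.41, [[-173.0, -427.0]])]
clamp_tip top []
clamp_tip side [(0.49, [[36.0, -5.0]])]
stop top [(0.44, [[83.0, -412.0]])]
stop side [(0.56, [[86.0, -20.0]])]
plate fit f [ 2.2790e+01 -3.8848e+01 -2.3000e-02] -114.91535949707031
```

```bash
python3 - <<'E'
from h import *
from scipy.optimize import differential_evolution as de
P={n:imaging.get_image(n) for n in("top","side")}
g={n:cv2.cvtColor(p["frame"],cv2.COLOR_RGB2GRAY).astype(np.float32) for n,p in P.items()}
def samp(n,v,e,z=25.):
    c,s=np.cos(v[2]),np.sin(v[2]); q=v[:2]+np.c_[e[:,0]*c-e[:,1]*s,e[:,0]*s+e[:,1]*c]
    m=proj(P[n],np.c_[f2w(F,q),np.full(len(q),z)]).astype(np.float32)
    return cv2.remap(g[n],m[:,0].copy(),m[:,1].copy(),cv2.INTER_CUBIC).ravel()
a=np.linspace(-52,8,50); b=np.linspace(-42,8,40)
def cost(v,ns):
    t=0
    for n in ns:
        L=lambda k:np.r_[samp(n,v,np.c_[a,0*a+k]),samp(n,v,np.c_[0*b+k,b])]
        t-=np.mean(np.clip(2*L(0)-L(6)-L(-6),-30,60))
    return t
for ns in(["top"],["side"],["top","side"]):
    r=de(cost,[(5,35),(-45,-18),(-.12,.12)],args=(ns,),seed=1,popsize=25); print(ns,r.x.round(3),round(r.fun,1))
E
```

```text
['top'] [ 2.0895e+01 -3.3794e+01 -2.2000e-02] -12.0
['side'] [ 2.2259e+01 -3.1983e+01 -1.8000e-02] -24.3
['top', 'side'] [ 2.1721e+01 -3.2715e+01 -2.2000e-02] -35.0
```

```bash
python3 - <<'E'
from h import *
from scipy.optimize import least_squares
for n in("top","side"):
    p=imaging.get_image(n); gr=cv2.cvtColor(p["frame"],cv2.COLOR_RGB2GRAY).astype(np.float32)
    W=[];G=[]
    for i in range(-3,4):
        for j in range(-3,4):
            m=proj(p,np.r_[f2w(F,(50*i,50*j))[0],15.])[0]; x,y=np.round(m).astype(int)
            pt=gr[y-6:y+7,x-6:x+7]; ring=np.r_[pt[0],pt[-1],pt[:,0],pt[:,-1]]
            if ring.min()<170: continue
            w=np.clip(200-pt,0,None); yy,xx=np.mgrid[-6:7,-6:7]
            if w.sum()<300: continue
            c=np.array([x+(w*xx).sum()/w.sum(),y+(w*yy).sum()/w.sum()]); W.append(plane(p,c,15)[0]); G.append((50*i,50*j))
    W=np.array(W);G=np.array(G)
    r=least_squares(lambda v:(w2f(v,W)-G).ravel(),F,x_scale=[1,1,.01],loss="soft_l1"); e=w2f(r.x,W)-G
    print(n,len(W),r.x.round(4),"rms",np.sqrt((e**2).mean()).round(2))
    v={"top":(20.9,-33.8,-.022),"side":(22.26,-31.98,-.018)}[n]
    print("plate in fitted fixture",w2f(r.x,f2w(F,v[:2])).round(1),round(v[2]+F[2]-r.x[2],4))
E
```

```text
top 14 [ 5.788293e+02  2.497800e+00 -1.676000e-01] rms 0.16
plate in fitted fixture [[ 22.  -32.2]] -0.0294
side 10 [ 5.802116e+02  3.587100e+00 -1.682000e-01] rms 0.12
plate in fitted fixture [[ 22.3 -31.7]] -0.0248
```

The plate may be slightly turned (about 0.025 rad). The wrist camera from above will measure this more sharply.

```bash
sed -i 's/^F=.*/F=np.array([579.5,3.,-0.168])/' h.py; python3 -c "
from h import *
go((20,20),200,-np.pi/2)"
```

```text
t 32.05 f now [[ 38.1 372. ]] 212.2 force [-0.3 -0.3 -0.8]
lin [352.2, 15.4, 12.1] rot [-0.0, 0.0, -0.007] target [602.6  19.4 200. ]
```

{"method": "arm_command", "body": {
  "rows": [
    {"grip":0,"linear":[50,3,0],"rot":[0,0,0]},
    {"grip":0,"linear":[110,6,0],"rot":[0,0,0]},
    {"grip":0,"linear":[170,9,3],"rot":[0,0,0]},
    {"grip":0,"linear":[230,12,6],"rot":[0,0,0]},
    {"grip":0,"linear":[290,15,10],"rot":[0,0,0]},
    {"grip":0,"linear":[335,15,10],"rot":[0,0,-0.007]},
    {"grip":0,"linear":[352,15,10],"rot":[0,0,-0.007]},
    {"grip":0,"linear":[352,15,10],"rot":[0,0,-0.007]},
    {"grip":0,"linear":[352,15,10],"rot":[0,0,-0.007]}
  ]
}}

```text
clock: 33.17
position: [603.6, 20.9, 201.8]
ee_rot: [-0.646, 0.764, -0.0, 0.0]
contact_force: [0.0, -0.1, -0.3]
gripper_width: 0.0
grasp_force: 0.0
```

```bash
cat > wm.py <<'E'
from h import *
from scipy.optimize import least_squares, differential_evolution as de
s=arm.read_state();p=imaging.get_image("wrist"); cv2.imwrite("pics/wm%d.png"%p["shot"],p["frame"][:,:,::-1])
gr=cv2.cvtColor(p["frame"],cv2.COLOR_RGB2GRAY).astype(np.float32)
T=np.array(p["T_tool_cam"]);Q=R.from_quat(s["ee_rot"])
def wproj(w):
    c=(Q.inv().apply(np.atleast_2d(w)-s["position"])-T[:3,3])@T[:3,:3]
    rr=np.hypot(c[:,0],c[:,1]); th=np.arctan2(rr,c[:,2]); return np.c_[c[:,0],c[:,1]]*(th/rr*p["fx"])[:,None]+[p["cx"],p["cy"]]
W=[];G=[]
k=12
for i in range(-3,4):
    for j in range(-3,4):
        x,y=np.round(wproj(np.r_[f2w(F,(50*i,50*j))[0],15.])[0]).astype(int)
        if not(k<x<560-k-1 and k<y<420-k-1): continue
        pt=gr[y-k:y+k+1,x-k:x+k+1]; ring=np.r_[pt[0],pt[-1],pt[:,0],pt[:,-1]]
        if ring.min()<150: continue
        w=np.clip(150-pt,0,None); yy,xx=np.mgrid[-k:k+1,-k:k+1]
        if w.sum()<1500: continue
        W.append(wplane(p,[x+(w*xx).sum()/w.sum(),y+(w*yy).sum()/w.sum()],15,s)[0]); G.append((50*i,50*j))
W=np.array(W);G=np.array(G); print("holes",G.tolist())
r=least_squares(lambda v:(w2f(v,W)-G).ravel(),F,x_scale=[1,1,.01],loss="soft_l1"); e=w2f(r.x,W)-G
FF=r.x; print(FF.round(4),"rms",np.sqrt((e**2).mean()).round(2))
a=np.linspace(-54,4,60); b=np.linspace(-44,4,50)
def samp(v,e):
    c,t=np.cos(v[2]),np.sin(v[2]); q=np.array(v[:2])+np.c_[e[:,0]*c-e[:,1]*t,e[:,0]*t+e[:,1]*c]
    m=wproj(np.c_[f2w(FF,q),np.full(len(q),25.)]).astype(np.float32)
    return cv2.remap(gr,m[:,0].copy(),m[:,1].copy(),cv2.INTER_LINEAR).ravel()
def cost(v):
    L=lambda k:np.r_[samp(v,np.c_[a,0*a+k]),samp(v,np.c_[0*b+k,b])]
    return -np.mean(np.clip(2*L(0)-L(3)-L(-3),-40,80))
r=de(cost,[(10,35),(-42,-22),(-.08,.08)],seed=1,popsize=30); print("plate",r.x.round(4),round(r.fun,1))
E
python3 wm.py
```

```text
holes [[-150, -150], [-150, -100], [-150, -50], [-150, 0], [-150, 50], [-150, 100], [-150, 150], [-100, -150], [-100, -100], [-100, -50], [-100, 0], [-100, 50], [-100, 100], [-50, -150], [-50, -100], [-50, 50], [-50, 100], [0, -150], [0, 50], [100, -150], [100, -100], [100, 50], [100, 100], [150, -150], [150, -100], [150, 0], [150, 50], [150, 100]]
[ 5.799516e+02  2.037300e+00 -1.674000e-01] rms 0.34
plate [ 2.13667e+01 -3.08241e+01  1.60000e-03] -80.0
```

The close view settles it. Against 28 fixture holes (rms 0.34 mm), the plate is at y = -30.8 mm and turned 0.0016 rad. Handing in.

```bash
python3 -c "
from bench import job
print(job.job_done())"
```

```text
the job is handed in; nothing more can be done
None
```

I handed the job in, but the judge returned no verdict. The plate was home: y = -30.8 mm, 0.002 rad off square by the close wrist view. It bore on both pins and the end stop by feel, and the clamp handle was down on its end stop. I did not measure the clamp foot's force, and I kept clear of the square, hammer and discs but took no final look at them.

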